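# Open the push-to-open presentation box and load it

## Robot

A 6-joint arm with a two-finger parallel gripper is mounted at the origin on a cart in front of the work surface, level with it; the furniture and walls round the work are solid. World frame = base frame: x ahead of the robot, y to its left, z up, the work surface at z = 0. Lengths are in mm, angles in rad, forces in N, time in s.
With the tool pointing down it reaches from about 350 to 975 mm from the base axis. Payload 7.1 kg.
Tool frame: the origin (TCP) lies on the centre line of the jaws, within the pads' length; the fingertips stand 22 mm ahead of it and the grasp point (between the pads) lies 3 mm ahead of it (manip.tips_ahead is the z of the fingertips in the tool frame, in mm); z points along the fingers, y is the line along which they close (so a half turn about z gives the same grasp; the last joint's range is limited). The gripper opens to 88 mm and grips with 3 to 60 N. Pads are 20 mm wide; open, the fingers measure 115 mm over their backs; the gripper's body (75 mm by 178 mm) begins 61 mm behind the grasp point.
Start: joints at [1.232, 0.423, 1.63, -0, 1.089, -0.019], TCP at [196.453, 593.305, 208.875] pointing down, gripper open.
Joint ranges: [-3, 3], [-0.9, 2.11], [0.09, 2.58], [-1.31, 4.45], [0.11, 2.69], [-2.54, 2.54]. Speed limits (rad/s): [2.39, 2.39, 3.01, 3.14, 3.14, 3.14].

## Interface

Orientations are given as a rotation vector (axis times angle).
In Python, from plant import manip gives the robot as it stands.
- The arm moves only by the tool drive_tool, never from a script. Its argument "moves" is a list of rows, each an object of numbers: "rx", "ry", "rz": the turn, a rotation vector about the tool's x, y, z in degrees; "dx", "dy", "dz": the shift along the tool's x, y, z in mm; "grip": the opening, from 0 (shut) to 1 (fully open). In form: [{"rx": .., "ry": .., "rz": .., "dx": .., "dy": .., "dz": .., "grip": ..}, ...]. A call has 1 to 8 rows; each row is the pose to reach, as a shift and turn from the pose commanded when the call began, along the tool's axes at that moment; what a row does not reach only later rows make up. A row lasts 1/8 s, in which the tool goes at most 62.5 mm and 10.7 degrees, less where a joint would pass 70% of its speed; a pose out of reach is approached as far as the arm can. A call with a gripper value outside its range is refused whole. The fingers move at their own pace and stop on an object; "squeeze" is the grip in N (left out, the last holds). Time passes only in rows, so rows that repeat a pose let the fingers close. It gives the time, the measured TCP pose, the force, the opening and the grip force at its end, in the units of the state.
- manip.get_state(): the state, without advancing time (a new reading comes with each control period).
- manip.capture(name): name is "scene" or "top"; returns a dict with "img" (480x640x3 uint8, blue, green, red), "depth" (480x640 float32, mm along the optical axis (not along the pixel's ray), 0 where there is no reading), "K" (3x3 intrinsics, pixels), "R" (3x3) and "t" (3): a world point X has camera coordinates R X + t. Camera axes: x right, y down, z forward; pixel columns grow to the right and rows downward; lengths in mm; the calibration is good to about 2 mm. A picture is of the moment at which its call begins.
- manip.hand_in(): hands the job in; it is judged then, once.
Trained networks look in a picture, given as the dict that the camera call returned (one of the last four; its "shot" number tells which), for a name from the list of things; names that differ only in an ending like _2 or _b are one class to them, and where a whole thing is asked for, a point or a joint stands for the part that bears it (a point fixed in the world has none). Each returns a list of dicts, best first, with "conf" (0 to 1); they miss things now and then, are a little off and sometimes report something else, mostly with a low value. They report only what shows in the picture. A call takes as long as a camera call.
- manip.boxes_of(name, picture): "xyz" ([x, y, z] in mm, in world coordinates, good to about 4 mm: the middle of the surface that is visible of it).
- manip.masks_of(name, picture): "pixels" (480x640 bool, what is visible of it).
The state is a dict: "clock": time; "joints": joint angles; "qvel": joint speeds; "joint_torque": joint torques, N m; "tcp_pos": TCP position; "eef_rot": TCP orientation; "wrist_force": force on the tool from outside, world axes, zero at the start; "moment": the same for the moment, N m; "finger_gap": finger opening in mm; "finger_force": force on a finger pad.
Only numpy, scipy, OpenCV 4.12 (cv2) and the standard library are available. Lean on these libraries where they do the work, as an engineer would, in place of code of your own. Each camera call takes 0.05 s, during which the arm holds its last target. There are 200 camera calls.

## Task

Three look-alike wooden presentation boxes stand on the dark board, but two are window dummies with fixed lids; only one has a real lid, held by a hidden push-to-open catch. Press down on the front edges of the lids to feel which one gives and let its catch pop it ajar, swing that lid right back until it stands open by itself, then lay the loose small carton down inside the box, on one of its sides, not standing on end. Leave the round box and the ribbon spool where they are.

Things in the scene. Friction and masses are not known exactly. Their poses are not given: they have to be found in the camera images.
- stand: Fixed dark board, 150 x 330 x 6 mm; origin at the centre of its underside, on the table; x from the boxes' fronts to their backs, y along the row to the left, z up. Three fixed look-alike wooden boxes stand on it, centred at x = 0, y = +108, 0, -108 mm, turned as it is: 132 (x) x 96 (y) mm, walls 6 mm thick, wall tops 70 mm above the table. Which one is real changes from start to start.
- lip_left (a point): Fixed to the board: where to press the lid of the left box (larger y), 8 mm behind the middle of its front edge, on its top face 87 mm above the table; axes as the board's. Each lid is a plain panel 138 (x) x 100 (y) x 8 mm, board x = -78 (12 mm in front of the box) to +60 mm, its underside 9 mm above the walls. It does not follow the lid.
- lip_middle (a point): The same point for the middle box. A dummy's lid is rigid. The real lid sinks 7.5 mm at its front edge to a hard stop under a slow press (1 cm/s or less) of 3 to 8 N; its catch lets go after about 5 mm and stays disengaged, and shorter presses add up. When the press is taken away a sprung plunger lifts the front edge to about 29 mm above closed (0.21 rad).
- lip_right (a point): The same point for the right box. The pop-up plunger, 8 mm thick, stands out of the real box's front rail at board x = -51 mm, 28 mm right (-y) of the box's middle; with the lid open its tip is 103 mm above the table.
- hinge_middle (a point): On the hinge line of the middle box's lid (board x = +60, y = 0 mm, 83 mm above the table; the line runs along y); the other boxes' lie 108 mm to either side. The real lid, 0.11 kg, swings up freely about its own; let go before upright it falls back to ajar, past 1.6 rad it falls back on its stop and stays.
- floor_middle (a point): Fixed point for the middle box's clear space: centre of its inner floor, 11 mm above the table, board x = +9, y = 0 mm; the others lie 108 mm to either side. The real box is hollow 51 mm to the front and back (x) and 42 mm to either side (y) of this point, up to its wall tops; in front of that is a solid rail.
- lid (a joint): Hinge of the one real lid, rad: 0 closed, down to -0.054 pressed in, about 0.21 popped ajar, 1.85 fully open against its stop.
- carton: Loose closed dark carton with a pale front, 24 x 58 x 85 mm, 0.11 kg, lying on its long narrow side (58 mm high, 24 mm wide, 85 mm long). Its own axes: x across the 24 mm, y across the 58 mm (upward at the start), z along the 85 mm; origin at the centre of one 24 x 58 mm end.
- carton_mid (a point): Centre of the carton's volume, with the carton's axes.
- round_box: Bystander, loose: round chip-wood box, 90 mm across, 36 mm high; origin at the centre of its underside.
- spool: Bystander, loose: ribbon spool lying flat, 73 mm across, 28 mm high; origin at the centre of its underside.

How it is judged (in metres and radians):
On the way, in this order (a step that is already met when the one before it is completed fails the run):
1. the catch is released and the real lid has popped ajar (value of joint lid above 0.12 rad), for 0.2 s.
2. the lid is swung right back (value of joint lid above 1.7 rad), for 0.2 s.
At the end, for the whole second after the job is handed in: The real lid stands fully open (beyond 1.7 rad), and the carton lies still in that box, on a side with its long axis level within 0.2 rad, its centre less than 48 mm above the table (so below the walls, down on the box's floor) (value of joint lid above 1.7 rad and z of carton_mid in the frame of stand between 0.015 and 0.048 m and x of carton_mid in the frame of stand between -0.045 and 0.062 m and y of carton_mid in the frame of stand between -0.16 and 0.16 m and angle between carton's own z axis and vertical between 1.35 and 1.79 rad and linear speed of carton below 0.02 m/s); the robot touches nothing.
It fails at once if the round box is moved by more than 3 cm (distance of round_box from where it was at the start of the episode above 0.03 m).
It fails at once if the ribbon spool is moved by more than 3 cm (distance of spool from where it was at the start of the episode above 0.03 m).
It also fails if it takes over 72 s, if anything falls off the work surface, if the arm or the gripper's body presses on something with over 40 N, if the wrist force passes 120 N, or if a joint passes its speed limit or range.

## Working session

There is one attempt and no reset: what is moved stays moved. The work goes in short steps, Python scripts to look and compute and a tool call to move; the robot and the scene stay as the last step left them, time stands still between calls to the robot, and variables do not carry over. Pictures are saved under pics/ and viewed, at most 10 in all, crops included, and the job is handed in when it is done.

Besides the shell and the picture viewer there is one more tool, called as a command line: name --argument value ..., lists and objects as JSON in quotes. drive_tool: Moves the arm, as the interface text tells. Its arguments: {"type":"object","properties":{"moves":{"type":"array","items":{"type":"object","properties":{"rx":{"type":"number"},"ry":{"type":"number"},"rz":{"type":"number"},"dx":{"type":"number"},"dy":{"type":"number"},"dz":{"type":"number"},"grip":{"type":"number"}}}},"squeeze":{"type":"number"}},"required":["moves"]}

```bash
mkdir -p pics
cat > h.py <<'E'
import numpy as np, cv2
from plant import manip
from scipy.spatial.transform import Rotation as R
def st():
    s=manip.get_state(); 
    print({k:np.round(s[k],3).tolist() for k in ("clock","joints","tcp_pos","eef_rot","wrist_force","finger_gap","finger_force")}); return s
def cloud(p):
    d=p["depth"]; v,u=np.mgrid[:480,:640]; K=p["K"]
    c=np.stack([(u-K[0,2])/K[0,0]*d,(v-K[1,2])/K[1,1]*d,d],-1)
    w=(c-p["t"])@p["R"]; w[d<=0]=np.nan; return w
def proj(p,X):
    c=np.asarray(X)@np.asarray(p["R"]).T+p["t"]; q=c@np.asarray(p["K"]).T; return q[...,:2]/q[...,2:]
E
python3 - <<'E'
from h import *
s=st(); print(R.from_rotvec(s["eef_rot"]).as_matrix().round(3))
for n in ("scene","top"):
    p=manip.capture(n); cv2.imwrite(f"pics/{n}0.png",p["img"])
    W=cloud(p)
    np.savez(f"{n}0.npz",W=W,**{k:p[k] for k in("img","K","R","t")})
    for o in ("stand","lid","carton","round_box","spool"):
        for b in manip.boxes_of(o,p)[:3]: print(n,o,np.round(b["xyz"]),round(b["conf"],2))
        for m in manip.masks_of(o,p)[:2]:
            q=W[m["pixels"]]; q=q[~np.isnan(q[:,0])]
            if len(q): 
                zt=np.percentile(q[:,2],90); t=q[abs(q[:,2]-zt)<5][:,:2].astype(np.float32)
                print("  mask",round(m["conf"],2),len(q),"z",zt.round(),cv2.minAreaRect(t))
E
```

```text
{'clock': 0.0, 'joints': [1.232, 0.424, 1.631, -0.0, 1.089, -0.019], 'tcp_pos': [196.283, 592.768, 208.064], 'eef_rot': [-0.5, -3.101, 0.002], 'wrist_force': [0.039, 0.11, 0.643], 'finger_gap': 87.834, 'finger_force': 0.0}
[[-0.949  0.314 -0.001]
 [ 0.314  0.949 -0.001]
 [ 0.    -0.002 -1.   ]]
scene stand [ 570. -279.    6.] 0.59
  mask 0.6 1398 z 9.0 ((614.2892456054688, -287.3919677734375), (329.08447265625, 151.25819396972656), 60.686012268066406)
  mask 0.29 2895 z 90.0 ((608.6534423828125, -284.28070068359375), (99.89678955078125, 143.78636169433594), 60.20877456665039)
scene lid [ 603. -284.   85.] 0.86
scene carton [ 428. -101.   60.] 0.67
  mask 0.82 881 z 61.0 ((441.54461669921875, -106.44009399414062), (24.575332641601562, 85.56468963623047), 84.67569732666016)
scene round_box [ 389. -380.   37.] 0.75
scene round_box [ 429. -101.   60.] 0.21
  mask 0.88 2058 z 39.0 ((395.5875549316406, -386.1044921875), (88.88467407226562, 88.61512756347656), 48.07154846191406)
scene spool [388.  64.  28.] 0.82
  mask 0.88 1671 z 31.0 ((393.35687255859375, 69.74425506591797), (71.783233642
[... 176 characters left out ...]
847656), 60.218875885009766)
top lid [ 608. -286.   86.] 0.56
top lid [ 575. -266.    8.] 0.17
  mask 0.75 3041 z 89.0 ((607.91748046875, -286.01043701171875), (99.81024169921875, 137.38674926757812), 60.19462203979492)
top carton [ 441. -108.   54.] 0.74
  mask 0.83 535 z 60.0 ((442.7347717285156, -108.73468017578125), (24.13039207458496, 85.0483169555664), 84.98358154296875)
top round_box [ 395. -387.   37.] 0.88
  mask 0.92 1509 z 38.0 ((395.77862548828125, -389.3731994628906), (87.91997528076172, 87.649169921875), 1.3106167316436768)
top spool [389.  63.  25.] 0.84
  mask 0.66 1000 z 30.0 ((393.4909362792969, 68.11506652832031), (70.38360595703125, 72.28410339355469), 1.4469977617263794)
```

View images.

View pics/scene0.png

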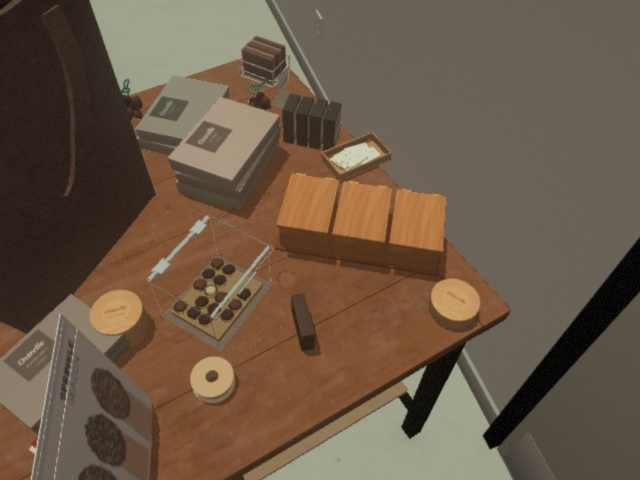

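View pics/top0.png

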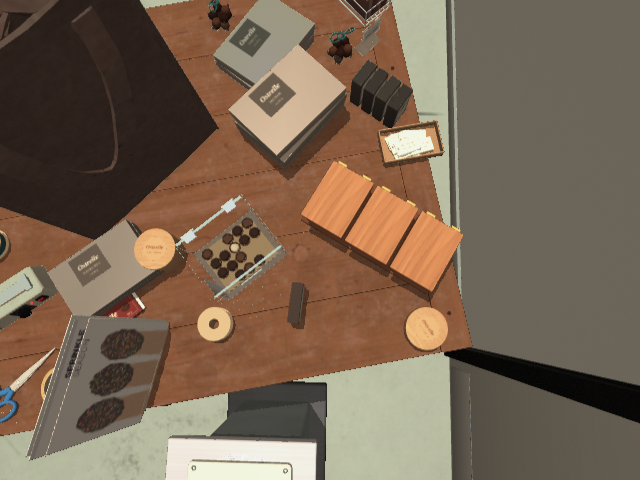

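Run:
```python
from h import *
for n in ("scene","top"):
    W=np.load(n+"0.npz")["W"].reshape(-1,3)
    q=W[(abs(W[:,2]-88)<5)&(W[:,0]>400)&(W[:,1]<0)]
    print(n,len(q),q[:,2].mean())
    a=np.radians(-30); ex=np.array([np.cos(a),np.sin(a)]);ey=np.array([-ex[1],ex[0]])
    y=(q[:,:2]-[615,-288.5])@ey
    for k in(108,0,-108):
        m=q[abs(y-k)<46]; print(k,len(m),m[:,2].mean().round(1),cv2.minAreaRect(m[:,:2].astype(np.float32)))
    print(cv2.minAreaRect(q[:,:2].astype(np.float32)))
```

```text
scene 10395 87.88241489657248
108 2692 88.0 ((722.2374267578125, -225.68333435058594), (91.96180725097656, 441.54693603515625), 60.024688720703125)
0 2699 88.0 ((912.71533203125, -460.6700439453125), (91.93663024902344, 847.0975952148438), 59.956180572509766)
-108 2862 87.9 ((820.7579956054688, -532.0771484375), (91.9374771118164, 757.1270751953125), 59.9908332824707)
((838.5927124023438, -341.4761047363281), (877.5711669921875, 682.7323608398438), 0.06347746402025223)
top 10547 87.29572208283585
108 2848 87.2 ((725.3653564453125, -227.49534606933594), (91.9797592163086, 442.91522216796875), 60.017494201660156)
0 2855 87.3 ((611.7785034179688, -286.6255798339844), (91.94459533691406, 144.8985595703125), 60.034542083740234)
-108 3101 87.3 ((809.393310546875, -525.3255004882812), (91.9610366821289, 725.1226196289062), 60.020896911621094)
((768.6820068359375, -341.9202575683594), (737.379638671875, 683.61474609375), 0.05712346360087395)
```

```bash
cat >> h.py <<'E'
a=np.radians(-29.7); EX=np.array([np.cos(a),np.sin(a),0]); EY=np.array([-EX[1],EX[0],0]); O=np.array([615.5,-289.3,0])
def B(x,y,z): return O+EX*x+EY*y+np.array([0,0,z])
def rot(tilt,yaw=0): # yaw about world z deg; tool y=EY, tilt deg towards +EX
    M=np.stack([-EX,EY,np.array([0,0,-1.])],1)
    return R.from_euler('z',yaw,degrees=True)*R.from_matrix(M)*R.from_euler('y',-tilt,degrees=True)
def rel(s,tip,r,ahead=22):
    r0=R.from_rotvec(s["eef_rot"]); tcp=np.asarray(tip)-r.apply([0,0,ahead])
    print("d",r0.inv().apply(tcp-s["tcp_pos"]).round(1),"r",np.degrees((r0.inv()*r).as_rotvec()).round(1))
E
python3 - <<'E'
from h import *
s=st()
rel(s,B(-70,0,110),rot(0)); rel(s,B(-70,0,250),rot(0)); rel(s,[420,150,300],rot(0))
for n in ("scene","top"):
    W=np.load(n+"0.npz")["W"]; q=W.reshape(-1,3)
    for x0 in range(300,800,100):
        print(n,x0,[int(np.nanpercentile(m[:,2],99.5)) if len(m:=q[(abs(q[:,0]-x0-50)<50)&(abs(q[:,1]-y0-50)<50)])>20 else None for y0 in range(700,-600,-100)])
E
```

```text
{'clock': 1.1, 'joints': [1.232, 0.423, 1.63, -0.0, 1.089, -0.019], 'tcp_pos': [196.469, 593.296, 208.867], 'eef_rot': [0.5, 3.102, -0.0], 'wrist_force': [0.015, 0.123, -0.354], 'finger_gap': 88.04, 'finger_force': 0.0}
d [-606.6 -692.3   76.9] r [-0.   0.  11.4]
d [-606.6 -692.3  -63.1] r [-0.   0.  11.4]
d [-351.6 -350.5 -113.1] r [-0.   0.  11.4]
scene 300 [None, None, None, 5, 56, 301, 157, 31, 5, 45, 4, 40, 39]
scene 400 [None, None, None, 4, 58, 300, 28, 132, 131, 61, 5, 90, 39]
scene 500 [None, None, None, 4, 195, 62, 133, 133, 132, 89, 91, 91, 91]
scene 600 [None, None, None, 27, 268, 418, 285, 133, 129, 91, 91, 91, 91]
scene 700 [None, None, None, None, None, 508, 509, 6, 106, 95, 91, 27, 27]
top 300 [None, None, 47, 29, None, 300, 168, 31, 4, 4, 4, 40, 39]
top 400 [None, None, 60, 62, 57, 296, 165, 130, 130, 61, 4, 89, 86]
top 500 [None, None, 24, 53, 326, 61, 132, 132, 131, 88, 90, 90, 91]
top 600 [None, None, 3, 4, 355, 469, 281, 132, 119, 91, 91, 90, 89]
top 700 [None, None, None, None, None, 523, 515, 4, 104, 101, 89, 25, 27]
```

drive_tool --moves '[{"dz": -60,"grip": 0},{"dz": -120,"grip": 0},{"dz": -180,"grip": 0},{"dz": -225,"grip": 0},{"dx": -38,"dy": -43,"dz": -225,"rz": 11,"grip": 0},{"dx": -76,"dy": -86,"dz": -225,"rz": 11,"grip": 0},{"dx": -114,"dy": -129,"dz": -225,"rz": 11,"grip": 0},{"dx": -152,"dy": -172,"dz": -225,"rz": 11.4,"grip": 0}]'

```text
$.moves[0]: bad value
```

Run:
```python
from h import *
s=st()
rel(s,B(-70,0,110),rot(0)); rel(s,B(-70,0,380),rot(0))
```

```text
{'clock': 1.1, 'joints': [1.232, 0.423, 1.63, -0.0, 1.089, -0.019], 'tcp_pos': [196.469, 593.296, 208.867], 'eef_rot': [0.5, 3.102, -0.0], 'wrist_force': [0.015, 0.123, -0.354], 'finger_gap': 88.04, 'finger_force': 0.0}
d [-606.6 -692.3   76.9] r [-0.   0.  11.4]
d [-606.6 -692.3 -193.1] r [-0.   0.  11.4]
```

drive_tool --moves '[{"rx": 0,"ry": 0,"rz": 0,"dx": 0,"dy": 0,"dz": -60,"grip": 0},{"rx": 0,"ry": 0,"rz": 0,"dx": 0,"dy": 0,"dz": -120,"grip": 0},{"rx": 0,"ry": 0,"rz": 0,"dx": 0,"dy": 0,"dz": -180,"grip": 0},{"rx": 0,"ry": 0,"rz": 0,"dx": 0,"dy": 0,"dz": -225,"grip": 0},{"rx": 0,"ry": 0,"rz": 11,"dx": -38,"dy": -43,"dz": -225,"grip": 0},{"rx": 0,"ry": 0,"rz": 11,"dx": -76,"dy": -86,"dz": -225,"grip": 0},{"rx": 0,"ry": 0,"rz": 11,"dx": -114,"dy": -129,"dz": -225,"grip": 0},{"rx": 0,"ry": 0,"rz": 11.4,"dx": -152,"dy": -172,"dz": -225,"grip": 0}]'

```text
clock: 2.1
tcp_pos: [287.0, 380.5, 434.0]
eef_rot: [0.805, 3.036, 0.001]
wrist_force: [0.2, -0.6, -0.6]
finger_gap: 11.6
finger_force: 0.0
```

Run:
```python
from h import *
s=st()
rel(s,B(-70,0,110),rot(0)); rel(s,B(-70,0,380),rot(0))
```

```text
{'clock': 2.1, 'joints': [0.9, -0.001, 1.656, -0.0, 1.486, -0.153], 'tcp_pos': [287.009, 380.495, 433.974], 'eef_rot': [0.805, 3.036, 0.001], 'wrist_force': [0.233, -0.618, -0.61], 'finger_gap': 11.613, 'finger_force': 0.0}
d [-547.2 -419.1  301.9] r [ 0.  0. -0.]
d [-547.2 -419.    31.9] r [ 0.  0. -0.]
```

drive_tool --moves '[{"rx": 0,"ry": 0,"rz": 0,"dx": -48,"dy": -37,"dz": 0,"grip": 0},{"rx": 0,"ry": 0,"rz": 0,"dx": -96,"dy": -73,"dz": 0,"grip": 0},{"rx": 0,"ry": 0,"rz": 0,"dx": -144,"dy": -110,"dz": 0,"grip": 0},{"rx": 0,"ry": 0,"rz": 0,"dx": -192,"dy": -147,"dz": 0,"grip": 0},{"rx": 0,"ry": 0,"rz": 0,"dx": -240,"dy": -184,"dz": 0,"grip": 0},{"rx": 0,"ry": 0,"rz": 0,"dx": -288,"dy": -220,"dz": 0,"grip": 0},{"rx": 0,"ry": 0,"rz": 0,"dx": -336,"dy": -257,"dz": 10,"grip": 0},{"rx": 0,"ry": 0,"rz": 0,"dx": -380,"dy": -292,"dz": 40,"grip": 0}]'

```text
clock: 3.1
tcp_pos: [472.9, -61.1, 395.6]
eef_rot: [0.806, 3.032, 0.001]
wrist_force: [0.5, 0.7, -0.1]
finger_gap: 0.4
finger_force: 0.0
```

Run:
```python
from h import *
s=st()
rel(s,B(-70,0,95),rot(0))
```

```text
{'clock': 3.1, 'joints': [-0.153, 0.017, 1.719, 0.0, 1.401, -1.205], 'tcp_pos': [472.895, -61.067, 395.573], 'eef_rot': [0.806, 3.032, 0.001], 'wrist_force': [0.503, 0.733, -0.06], 'finger_gap': 0.433, 'finger_force': 0.0}
d [-166.  -127.8  279. ] r [ 0.1  0.2 -0.1]
```

drive_tool --moves '[{"rx": 0,"ry": 0,"rz": 0,"dx": -40,"dy": -30,"dz": 30,"grip": 0},{"rx": 0,"ry": 0,"rz": 0,"dx": -80,"dy": -60,"dz": 60,"grip": 0},{"rx": 0,"ry": 0,"rz": 0,"dx": -120,"dy": -92,"dz": 95,"grip": 0},{"rx": 0,"ry": 0,"rz": 0,"dx": -150,"dy": -117,"dz": 140,"grip": 0},{"rx": 0,"ry": 0,"rz": 0,"dx": -165,"dy": -127,"dz": 195,"grip": 0},{"rx": 0,"ry": 0,"rz": 0,"dx": -166,"dy": -128,"dz": 245,"grip": 0},{"rx": 0,"ry": 0,"rz": 0,"dx": -166,"dy": -128,"dz": 275,"grip": 0},{"rx": 0,"ry": 0,"rz": 0,"dx": -166,"dy": -128,"dz": 279,"grip": 0}]'

```text
clock: 4.1
tcp_pos: [550.7, -251.6, 113.2]
eef_rot: [-0.805, -3.032, -0.001]
wrist_force: [-0.2, -0.9, 1.0]
finger_gap: -0.1
finger_force: 0.0
```

Run:
```python
from h import *
s=st()
rel(s,B(-70,0,87),rot(0))
```

```text
{'clock': 4.1, 'joints': [-0.448, 0.517, 1.733, 0.0, 0.895, -1.5], 'tcp_pos': [550.705, -251.592, 113.204], 'eef_rot': [-0.805, -3.032, -0.001], 'wrist_force': [-0.218, -0.888, 0.978], 'finger_gap': -0.084, 'finger_force': 0.0}
d [-5.  -0.6  4.2] r [-0.  -0.3 -0. ]
```

drive_tool --moves '[{"rx": 0,"ry": 0,"rz": 0,"dx": -4,"dy": 0,"dz": 0.8,"grip": 0},{"rx": 0,"ry": 0,"rz": 0,"dx": -4,"dy": 0,"dz": 1.6,"grip": 0},{"rx": 0,"ry": 0,"rz": 0,"dx": -4,"dy": 0,"dz": 2.4,"grip": 0},{"rx": 0,"ry": 0,"rz": 0,"dx": -4,"dy": 0,"dz": 3.2,"grip": 0},{"rx": 0,"ry": 0,"rz": 0,"dx": -4,"dy": 0,"dz": 4,"grip": 0},{"rx": 0,"ry": 0,"rz": 0,"dx": -4,"dy": 0,"dz": 4.8,"grip": 0},{"rx": 0,"ry": 0,"rz": 0,"dx": -4,"dy": 0,"dz": 5.6,"grip": 0},{"rx": 0,"ry": 0,"rz": 0,"dx": -4,"dy": 0,"dz": 6.4,"grip": 0}]'

```text
clock: 5.1
tcp_pos: [555.7, -254.2, 109.0]
eef_rot: [-0.806, -3.036, -0.0]
wrist_force: [0.7, -0.6, 0.3]
finger_gap: 0.3
finger_force: 0.0
```

drive_tool --moves '[{"rx": 0,"ry": 0,"rz": 0,"dx": 0,"dy": 0,"dz": 0.8,"grip": 0},{"rx": 0,"ry": 0,"rz": 0,"dx": 0,"dy": 0,"dz": 1.6,"grip": 0},{"rx": 0,"ry": 0,"rz": 0,"dx": 0,"dy": 0,"dz": 2.4,"grip": 0},{"rx": 0,"ry": 0,"rz": 0,"dx": 0,"dy": 0,"dz": 3.2,"grip": 0}]'

```text
clock: 5.6
tcp_pos: [555.7, -254.2, 105.8]
eef_rot: [0.806, 3.036, -0.0]
wrist_force: [0.0, 0.1, 0.3]
finger_gap: 0.7
finger_force: 0.0
```

drive_tool --moves '[{"rx": 0,"ry": 0,"rz": 0,"dx": 0,"dy": 0,"dz": 0.8,"grip": 0},{"rx": 0,"ry": 0,"rz": 0,"dx": 0,"dy": 0,"dz": 1.6,"grip": 0},{"rx": 0,"ry": 0,"rz": 0,"dx": 0,"dy": 0,"dz": 2.4,"grip": 0},{"rx": 0,"ry": 0,"rz": 0,"dx": 0,"dy": 0,"dz": 3.2,"grip": 0}]'

```text
clock: 6.1
tcp_pos: [555.7, -254.2, 102.6]
eef_rot: [-0.806, -3.036, -0.0]
wrist_force: [-0.1, 0.7, -0.6]
finger_gap: 0.5
finger_force: 0.0
```

Run:
```python
from h import *
s=st()
p=manip.capture("scene"); cv2.imwrite("pics/s1.png",cv2.resize(p["img"][140:300,240:460],None,fx=3,fy=3))
print(proj(p,B(-70,0,87)))
```

```text
{'clock': 6.1, 'joints': [-0.449, 0.537, 1.729, 0.0, 0.876, -1.501], 'tcp_pos': [555.656, -254.187, 102.599], 'eef_rot': [-0.806, -3.036, -0.0], 'wrist_force': [-0.08, 0.734, -0.65], 'finger_gap': 0.451, 'finger_force': 0.0}
[358.62771577 234.57476473]
```

View pics/s1.png

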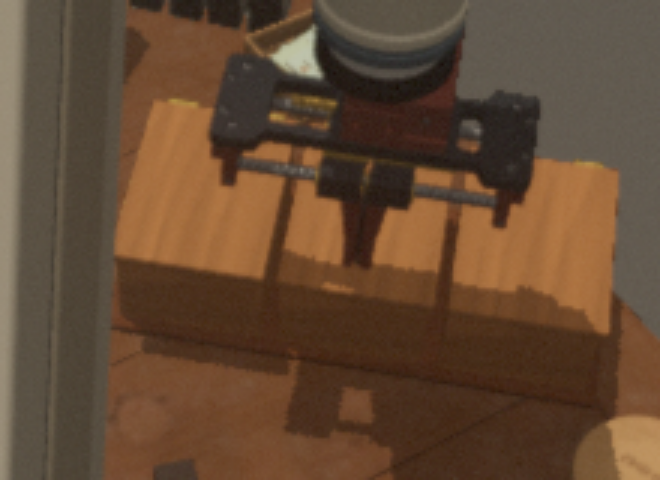

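Run:
```python
from h import *
print(manip.tips_ahead)
p=manip.capture("scene"); W=cloud(p)
s=manip.get_state()
for z in (0,10,22): print(z,proj(p,np.array(s["tcp_pos"])+[0,0,-z]))
for r in (220,224,227,230,233,236,240,245): print(r,W[r,355:364:4].round(0).tolist())
```

```text
22.0
0 [358.87422766 229.14865739]
10 [358.45355912 232.45102163]
22 [357.95719146 236.34764484]
220 [[550.0, -241.0, 140.0], [547.0, -248.0, 142.0], [544.0, -254.0, 143.0]]
224 [[549.0, -242.0, 130.0], [548.0, -249.0, 129.0], [542.0, -254.0, 134.0]]
227 [[548.0, -242.0, 123.0], [548.0, -250.0, 120.0], [542.0, -255.0, 125.0]]
230 [[566.0, -252.0, 88.0], [565.0, -259.0, 87.0], [561.0, -266.0, 89.0]]
233 [[561.0, -250.0, 86.0], [556.0, -256.0, 90.0], [553.0, -263.0, 90.0]]
236 [[552.0, -246.0, 90.0], [550.0, -253.0, 89.0], [547.0, -260.0, 89.0]]
240 [[562.0, -252.0, 62.0], [558.0, -259.0, 64.0], [542.0, -259.0, 84.0]]
245 [[561.0, -253.0, 47.0], [557.0, -260.0, 49.0], [554.0, -267.0, 49.0]]
```

drive_tool --moves '[{"rx": 0,"ry": 0,"rz": 0,"dx": 0,"dy": 0,"dz": 1.5,"grip": 0},{"rx": 0,"ry": 0,"rz": 0,"dx": 0,"dy": 0,"dz": 3,"grip": 0},{"rx": 0,"ry": 0,"rz": 0,"dx": 0,"dy": 0,"dz": 4,"grip": 0},{"rx": 0,"ry": 0,"rz": 0,"dx": 0,"dy": 0,"dz": 5,"grip": 0},{"rx": 0,"ry": 0,"rz": 0,"dx": 0,"dy": 0,"dz": 6,"grip": 0},{"rx": 0,"ry": 0,"rz": 0,"dx": 0,"dy": 0,"dz": 7,"grip": 0},{"rx": 0,"ry": 0,"rz": 0,"dx": 0,"dy": 0,"dz": 8,"grip": 0},{"rx": 0,"ry": 0,"rz": 0,"dx": 0,"dy": 0,"dz": 9,"grip": 0}]'

```text
clock: 7.2
tcp_pos: [555.7, -254.2, 93.6]
eef_rot: [-0.806, -3.036, 0.0]
wrist_force: [0.7, -0.7, 0.0]
finger_gap: 0.4
finger_force: 0.0
```

drive_tool --moves '[{"rx": 0,"ry": 0,"rz": 0,"dx": 0,"dy": 0,"dz": 1.2,"grip": 0},{"rx": 0,"ry": 0,"rz": 0,"dx": 0,"dy": 0,"dz": 2.4,"grip": 0},{"rx": 0,"ry": 0,"rz": 0,"dx": 0,"dy": 0,"dz": 3.6,"grip": 0},{"rx": 0,"ry": 0,"rz": 0,"dx": 0,"dy": 0,"dz": 4.8,"grip": 0},{"rx": 0,"ry": 0,"rz": 0,"dx": 0,"dy": 0,"dz": 6,"grip": 0},{"rx": 0,"ry": 0,"rz": 0,"dx": 0,"dy": 0,"dz": 7,"grip": 0}]'

```text
clock: 7.95
tcp_pos: [555.6, -254.2, 86.6]
eef_rot: [-0.806, -3.036, -0.0]
wrist_force: [0.6, 0.3, 0.1]
finger_gap: 0.4
finger_force: 0.0
```

Run:
```python
from h import *
s=st()
p=manip.capture("scene"); W=cloud(p)
cv2.imwrite("pics/s2.png",cv2.resize(p["img"][140:300,240:460],None,fx=3,fy=3))
for z in (0,10,22): print(z,proj(p,np.array(s["tcp_pos"])+[0,0,-z]))
for r in range(222,250,2): print(r,W[r,355:364:4].round(0).tolist())
for m in manip.masks_of("lid",p):
    q=W[m["pixels"]]; print(m["conf"],len(q),np.nanmean(q,0))
```

```text
{'clock': 7.95, 'joints': [-0.449, 0.56, 1.735, -0.0, 0.846, -1.501], 'tcp_pos': [555.649, -254.189, 86.562], 'eef_rot': [-0.806, -3.036, -0.0], 'wrist_force': [0.58, 0.339, 0.111], 'finger_gap': 0.424, 'finger_force': 0.0}
0 [358.21092151 234.39116309]
10 [357.80038054 237.61375528]
22 [357.3158639  241.41702859]
222 [[549.0, -241.0, 136.0], [556.0, -253.0, 124.0], [544.0, -255.0, 137.0]]
224 [[549.0, -242.0, 130.0], [547.0, -249.0, 130.0], [540.0, -253.0, 137.0]]
226 [[550.0, -242.0, 124.0], [547.0, -249.0, 124.0], [542.0, -255.0, 128.0]]
228 [[547.0, -242.0, 121.0], [547.0, -250.0, 118.0], [542.0, -255.0, 122.0]]
230 [[550.0, -244.0, 111.0], [544.0, -249.0, 116.0], [546.0, -258.0, 110.0]]
232 [[547.0, -243.0, 108.0], [545.0, -250.0, 108.0], [558.0, -265.0, 87.0]]
234 [[557.0, -248.0, 89.0], [545.0, -250.0, 102.0], [553.0, -263.0, 87.0]]
236 [[551.0, -246.0, 90.0], [551.0, -254.0, 87.0], [548.0, -261.0, 88.0]]
238 [[551.0, -246.0, 84.0], [546.0, -252.0, 88.0], [545.0, -260.0, 87.0]]
240 [[561.0, -252.0, 64.0], [557.0, -258.0, 66.0], [544.0, -260.0, 82.0]]
242 [[561.0, -252.0, 57.0], [557.0, -259.0, 59.0], [556.0, -267.0, 57.0]]
244 [[563.0, -254.0, 47.0], [559.0, -260.0, 50.0], [554.0, -266.0, 53.0]]
246 [[561.0, -253.0, 44.0], [557.0, -260.0, 46.0], [554.0, -267.0, 47.0]]
248 [[561.0, -254.0, 37.0], [554.0, -259.0, 43.0], [552.0, -266.0, 43.0]]
0.58 1349 [ 575.48235192 -266.47235095   88.67513059]
```

View pics/s2.png

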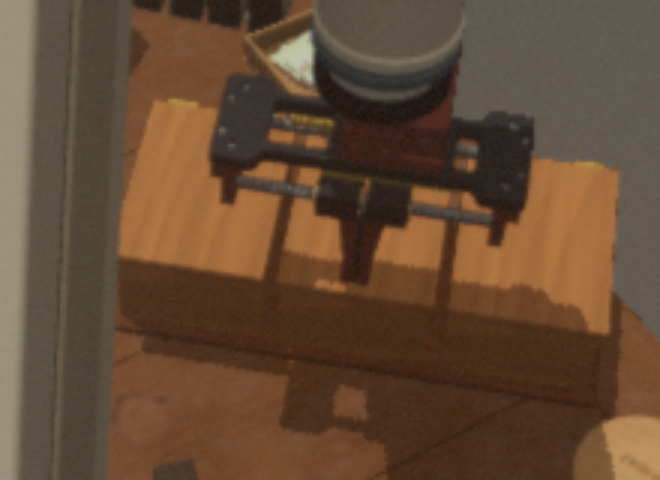

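drive_tool --moves '[{"rx": 0,"ry": 0,"rz": 0,"dx": 0,"dy": 0,"dz": 1.2,"grip": 0},{"rx": 0,"ry": 0,"rz": 0,"dx": 0,"dy": 0,"dz": 2.4,"grip": 0},{"rx": 0,"ry": 0,"rz": 0,"dx": 0,"dy": 0,"dz": 3.6,"grip": 0},{"rx": 0,"ry": 0,"rz": 0,"dx": 0,"dy": 0,"dz": 4.8,"grip": 0},{"rx": 0,"ry": 0,"rz": 0,"dx": 0,"dy": 0,"dz": 6,"grip": 0},{"rx": 0,"ry": 0,"rz": 0,"dx": 0,"dy": 0,"dz": 7,"grip": 0},{"rx": 0,"ry": 0,"rz": 0,"dx": 0,"dy": 0,"dz": 8,"grip": 0}]'

```text
clock: 8.93
tcp_pos: [555.7, -254.2, 78.6]
eef_rot: [0.806, 3.036, -0.0]
wrist_force: [-0.4, -0.9, 0.4]
finger_gap: 0.6
finger_force: 0.0
```

drive_tool --moves '[{"rx": 0,"ry": 0,"rz": 0,"dx": 0,"dy": 0,"dz": 1,"grip": 0},{"rx": 0,"ry": 0,"rz": 0,"dx": 0,"dy": 0,"dz": 2,"grip": 0},{"rx": 0,"ry": 0,"rz": 0,"dx": 0,"dy": 0,"dz": 3,"grip": 0},{"rx": 0,"ry": 0,"rz": 0,"dx": 0,"dy": 0,"dz": 4,"grip": 0},{"rx": 0,"ry": 0,"rz": 0,"dx": 0,"dy": 0,"dz": 5,"grip": 0}]'

```text
clock: 9.55
tcp_pos: [555.7, -254.2, 73.6]
eef_rot: [0.806, 3.036, -0.0]
wrist_force: [-0.2, -0.2, 1.4]
finger_gap: 0.3
finger_force: 1.0
```

drive_tool --moves '[{"rx": 0,"ry": 0,"rz": 0,"dx": 0,"dy": 0,"dz": 0.8,"grip": 0},{"rx": 0,"ry": 0,"rz": 0,"dx": 0,"dy": 0,"dz": 1.6,"grip": 0},{"rx": 0,"ry": 0,"rz": 0,"dx": 0,"dy": 0,"dz": 2.4,"grip": 0},{"rx": 0,"ry": 0,"rz": 0,"dx": 0,"dy": 0,"dz": 3.2,"grip": 0}]'

```text
clock: 10.05
tcp_pos: [555.7, -254.2, 70.5]
eef_rot: [0.806, 3.036, -0.0]
wrist_force: [-0.7, 1.2, 2.5]
finger_gap: 0.2
finger_force: 1.4
```

drive_tool --moves '[{"rx": 0,"ry": 0,"rz": 0,"dx": 0,"dy": 0,"dz": 0.8,"grip": 0},{"rx": 0,"ry": 0,"rz": 0,"dx": 0,"dy": 0,"dz": 1.6,"grip": 0},{"rx": 0,"ry": 0,"rz": 0,"dx": 0,"dy": 0,"dz": 2.4,"grip": 0},{"rx": 0,"ry": 0,"rz": 0,"dx": 0,"dy": 0,"dz": 3.2,"grip": 0}]'

```text
clock: 10.55
tcp_pos: [555.7, -254.2, 67.2]
eef_rot: [0.806, 3.036, -0.0]
wrist_force: [-1.0, 0.7, 2.5]
finger_gap: 0.3
finger_force: 1.4
```

drive_tool --moves '[{"rx": 0,"ry": 0,"rz": 0,"dx": 0,"dy": 0,"dz": 0.8,"grip": 0},{"rx": 0,"ry": 0,"rz": 0,"dx": 0,"dy": 0,"dz": 1.6,"grip": 0},{"rx": 0,"ry": 0,"rz": 0,"dx": 0,"dy": 0,"dz": 1.6,"grip": 0}]'

```text
clock: 10.92
tcp_pos: [555.8, -254.2, 66.5]
eef_rot: [0.806, 3.036, -0.0]
wrist_force: [-2.6, 2.4, 11.7]
finger_gap: 0.5
finger_force: 5.4
```

Run:
```python
from h import *
s=st()
p=manip.capture("scene"); W=cloud(p).reshape(-1,3); W0=np.load("scene0.npz")["W"].reshape(-1,3)
for w in (W0,W):
    q=(w-O); x=q@EX; y=q@EY
    for yb in (108,0,-108):
        print(yb,[round(float(np.nanmedian(m)),1) if len(m:=w[(abs(x-xb)<6)&(abs(abs(y-yb)-30)<13)&(w[:,2]>60)&(w[:,2]<96),2])>5 else None for xb in (-70,-55,-40,-20,0,20)])
```

```text
{'clock': 10.925, 'joints': [-0.448, 0.59, 1.742, -0.0, 0.81, -1.5], 'tcp_pos': [555.755, -254.225, 66.535], 'eef_rot': [0.806, 3.036, -0.0], 'wrist_force': [-2.631, 2.358, 11.684], 'finger_gap': 0.512, 'finger_force': 5.391}
108 [87.3, 87.7, 87.9, 88.2, 88.2, 88.0]
0 [87.4, 88.2, 88.0, 88.2, 88.0, 88.1]
-108 [87.0, 88.0, 87.6, 87.9, 88.0, 88.2]
108 [87.4, 88.0, 88.2, 88.2, 87.9, 88.5]
0 [80.6, 81.6, 82.8, 83.0, 84.0, 86.1]
-108 [87.5, 87.8, 88.1, 87.7, 87.7, 87.9]
```

drive_tool --moves '[{"rx": 0,"ry": 0,"rz": 0,"dx": 0,"dy": 0,"dz": -5,"grip": 0},{"rx": 0,"ry": 0,"rz": 0,"dx": 0,"dy": 0,"dz": -15,"grip": 0},{"rx": 0,"ry": 0,"rz": 0,"dx": 0,"dy": 0,"dz": -40,"grip": 0},{"rx": 0,"ry": -10,"rz": 0,"dx": 25,"dy": 0,"dz": -70,"grip": 0},{"rx": 0,"ry": -20,"rz": 0,"dx": 60,"dy": 0,"dz": -80,"grip": 0},{"rx": 0,"ry": -30,"rz": 0,"dx": 85,"dy": 0,"dz": -80,"grip": 0},{"rx": 0,"ry": -40,"rz": 0,"dx": 90,"dy": 0,"dz": -80,"grip": 0},{"rx": 0,"ry": -50,"rz": 0,"dx": 90,"dy": 0,"dz": -80,"grip": 0}]'

```text
clock: 11.98
tcp_pos: [481.6, -223.9, 167.0]
eef_rot: [0.68, 2.484, -0.255]
wrist_force: [0.5, -0.3, 0.8]
finger_gap: 0.6
finger_force: 0.0
```

Run:
```python
from h import *
s=st(); r=R.from_rotvec(s["eef_rot"]); print(r.as_matrix().round(2))
p=manip.capture("scene"); W=cloud(p)
cv2.imwrite("pics/s3.png",cv2.resize(p["img"][120:320,220:480],None,fx=3,fy=3))
for z in (-30,-13,0,22): print(z,proj(p,np.array(s["tcp_pos"])+r.apply([0,0,z])))
q=(W.reshape(-1,3)-O); x=q@EX; y=q@EY; z=q[:,2]
print([round(float(np.nanmedian(m)),1) if len(m:=z[(abs(x-xb)<6)&(abs(abs(y)-30)<13)&(z>60)&(z<140)])>5 else None for xb in (-70,-55,-40,-20,0,20)])
```

```text
{'clock': 11.975, 'joints': [-0.385, 0.204, 2.265, -0.891, 0.153, -0.571], 'tcp_pos': [481.586, -223.932, 167.026], 'eef_rot': [0.68, 2.484, -0.255], 'wrist_force': [0.501, -0.258, 0.805], 'finger_gap': 0.574, 'finger_force': 0.0}
[[-0.72  0.52  0.46]
 [ 0.42  0.85 -0.31]
 [-0.55 -0.04 -0.83]]
-30 [360.37120084 241.50823613]
-13 [360.93880623 242.26835484]
0 [361.35911577 242.83121971]
22 [362.04473295 243.74937595]
[None, None, None, None, None, None]
```

View pics/s3.png

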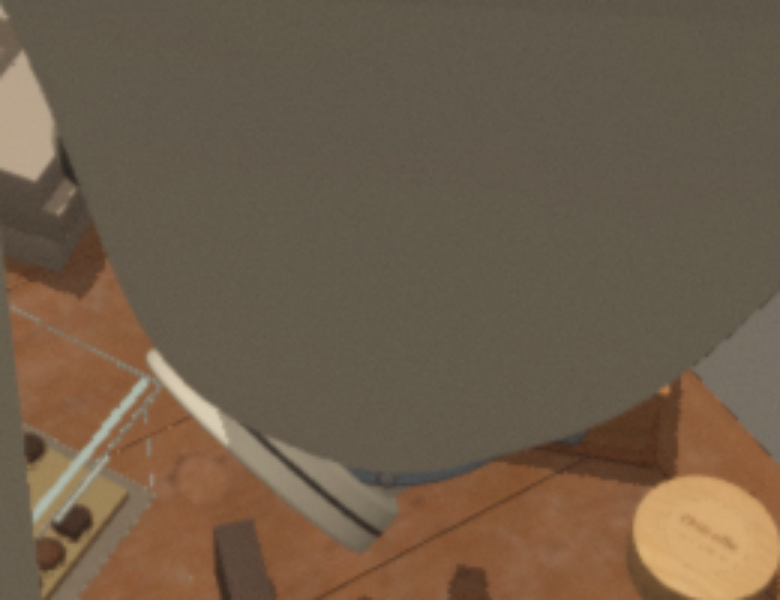

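Run:
```python
from h import *
s=st(); r=R.from_rotvec(s["eef_rot"]); t=np.array(s["tcp_pos"])
p=manip.capture("top"); W=cloud(p)
print("A",proj(p,t+r.apply([0,0,-13])),"B",proj(p,t+[0,0,35]+r.apply([0,0,22])),proj(p,t+[0,0,35]+r.apply([0,0,-58])))
cv2.imwrite("pics/t3.png",cv2.resize(p["img"][140:340,240:500],None,fx=3,fy=3))
q=(W.reshape(-1,3)-O); x=q@EX; y=q@EY; z=q[:,2]
print([round(float(np.nanmedian(m)),1) if len(m:=z[(abs(x-xb)<6)&(abs(abs(y)-30)<13)&(z>60)&(z<140)])>5 else None for xb in (-70,-55,-40,-20,0,20,40)])
```

```text
{'clock': 12.025, 'joints': [-0.385, 0.202, 2.267, -0.907, 0.152, -0.556], 'tcp_pos': [481.332, -223.821, 167.845], 'eef_rot': [0.68, 2.481, -0.256], 'wrist_force': [-1.222, 0.239, 0.587], 'finger_gap': 0.246, 'finger_force': 0.0}
A [350.88316227 283.75823148] B [357.19862502 274.88989834] [344.54670921 292.8938521 ]
[115.6, 113.0, 109.8, 105.4, 101.0, 96.7, 92.1]
```

View pics/t3.png

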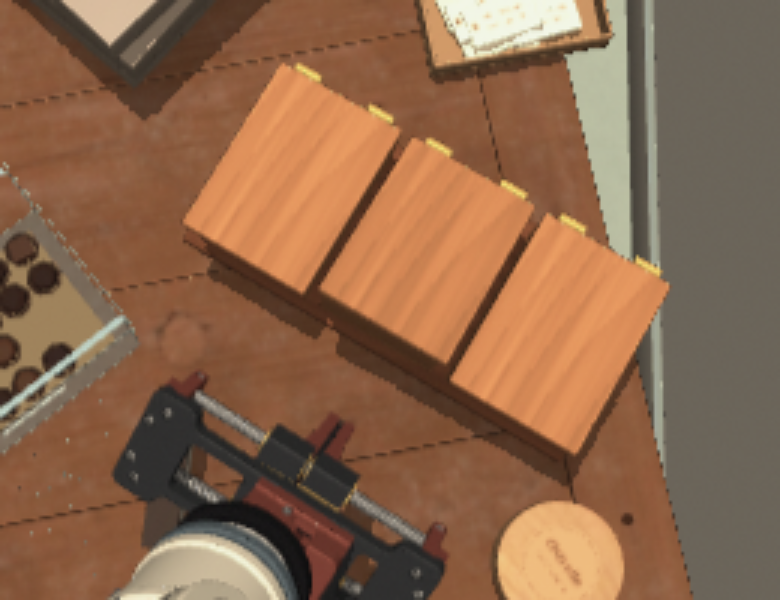

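Run:
```python
from h import *
s=manip.get_state(); r=R.from_rotvec(s["eef_rot"]); t=np.array(s["tcp_pos"])
p=manip.capture("top"); W=cloud(p)
w=W[272:310,330:375].reshape(-1,3); w=w[w[:,2]>100]
l=r.inv().apply(w-t); m=(abs(l[:,1])<12)
print(len(l)); o=np.argsort(-l[:,2]); l=l[o]
print(l[(abs(l[:,1])<14)&(abs(l[:,0])<20)][:25].round(0).tolist())
for c in ([-10,0,-13],[0,0,-13]): print(proj(p,t+r.apply(c)))
```

```text
796
[[-12.0, 6.0, -13.0], [-12.0, -3.0, -14.0], [-12.0, -7.0, -15.0], [-11.0, -1.0, -15.0], [-12.0, 4.0, -15.0], [-12.0, 8.0, -15.0], [-12.0, -5.0, -16.0], [-11.0, 3.0, -17.0], [-12.0, 5.0, -17.0], [-12.0, -4.0, -17.0], [-11.0, 0.0, -18.0], [-10.0, -1.0, -18.0], [-1.0, -10.0, -18.0], [-12.0, 7.0, -18.0], [-7.0, -0.0, -19.0], [-13.0, -8.0, -19.0], [-11.0, -9.0, -20.0], [-12.0, -2.0, -20.0], [-12.0, -7.0, -20.0], [-12.0, 1.0, -21.0], [-12.0, 8.0, -22.0], [-13.0, 4.0, -22.0], [-12.0, -5.0, -22.0], [-12.0, 5.0, -22.0], [-12.0, 3.0, -23.0]]
[353.40498005 279.54914408]
[350.92198415 283.66798099]
```

Run:
```python
from h import *
s=st()
rel(s,B(-110,5,92),rot(28),-13); rel(s,B(-68,5,90),rot(28),-13)
```

```text
{'clock': 12.125, 'joints': [-0.386, 0.204, 2.264, -0.878, 0.154, -0.586], 'tcp_pos': [481.923, -224.092, 167.008], 'eef_rot': [0.679, 2.485, -0.255], 'wrist_force': [0.587, 0.574, 0.153], 'finger_gap': 0.56, 'finger_force': 0.0}
d [10.6 18.9 95.9] r [-2.6  5.5 -0.2]
d [-23.3  20.1 120.7] r [-2.6  5.5 -0.2]
```

drive_tool --moves '[{"rx": 0,"ry": 6,"rz": 0,"dx": 0,"dy": 0,"dz": 0,"grip": 0},{"rx": 0,"ry": 6,"rz": 0,"dx": 0,"dy": 0,"dz": 0,"grip": 0}]'

```text
clock: 12.38
tcp_pos: [482.7, -223.7, 166.4]
eef_rot: [0.711, 2.587, -0.22]
wrist_force: [0.7, -0.5, 0.4]
finger_gap: 0.4
finger_force: 0.0
```

Run:
```python
from h import *
s=st()
rel(s,B(-110,5,92),rot(28),-13); rel(s,B(-68,5,90),rot(28),-13)
```

```text
{'clock': 12.375, 'joints': [-0.397, 0.207, 2.193, -0.348, 0.29, -1.12], 'tcp_pos': [482.67, -223.652, 166.403], 'eef_rot': [0.711, 2.587, -0.22], 'wrist_force': [0.749, -0.492, 0.381], 'finger_gap': 0.351, 'finger_force': 0.0}
d [ 0.4 17.9 95.8] r [-2.4 -0.7 -0.4]
d [-36.1  19.  116.8] r [-2.4 -0.7 -0.4]
```

drive_tool --moves '[{"rx": -2.4,"ry": -0.7,"rz": -0.4,"dx": 0,"dy": 10,"dz": 40,"grip": 0},{"rx": -2.4,"ry": -0.7,"rz": -0.4,"dx": 0,"dy": 18,"dz": 80,"grip": 0},{"rx": -2.4,"ry": -0.7,"rz": -0.4,"dx": 0,"dy": 18,"dz": 96,"grip": 0},{"rx": -2.4,"ry": -0.7,"rz": -0.4,"dx": -12,"dy": 18,"dz": 103,"grip": 0},{"rx": -2.4,"ry": -0.7,"rz": -0.4,"dx": -24,"dy": 19,"dz": 110,"grip": 0},{"rx": -2.4,"ry": -0.7,"rz": -0.4,"dx": -36,"dy": 19,"dz": 117,"grip": 0},{"rx": -2.4,"ry": -0.7,"rz": -0.4,"dx": -36,"dy": 19,"dz": 117,"grip": 0}]'

```text
clock: 13.25
tcp_pos: [558.9, -254.0, 75.0]
eef_rot: [0.688, 2.584, -0.176]
wrist_force: [-11.7, 6.4, 2.7]
finger_gap: 0.4
finger_force: 5.4
```

Run:
```python
from h import *
s=st(); r=R.from_rotvec(s["eef_rot"]); t=np.array(s["tcp_pos"])
q=t+r.apply([0,0,-13])-O; print("tip board",q@EX,q@EY,q[2], "tilt",np.degrees(np.arccos(-r.as_matrix()[2,2])))
p=manip.capture("top"); q=(cloud(p).reshape(-1,3)-O); x=q@EX; y=q@EY; z=q[:,2]
print([round(float(np.nanmedian(m)),1) if len(m:=z[(abs(x-xb)<6)&(abs(abs(y)-30)<13)&(z>60)&(z<140)])>5 else None for xb in (-70,-55,-40,-20,0,20,40)])
# arc targets relative
for th in (.5,.8,1.1,1.4,1.6,1.75):
    rho=118
    bx=60-rho*np.cos(th); bz=83+rho*np.sin(th)
    nx,nz=np.sin(th),np.cos(th)  # lift normal ; underside 4 below, finger 12 off
    print(th); rel(s,B(bx-nx*4-8,5,bz-nz*4-8),rot(28),-13)
```

```text
{'clock': 13.25, 'joints': [-0.418, 0.488, 2.072, -0.467, 0.116, -1.017], 'tcp_pos': [558.931, -253.985, 74.955], 'eef_rot': [0.688, 2.584, -0.176], 'wrist_force': [-11.746, 6.438, 2.693], 'finger_gap': 0.442, 'finger_force': 5.436}
tip board -72.63536447853116 2.7296741876831834 86.48706906593638 tilt 27.49061886864466
[119.3, 116.4, 112.6, 107.7, 102.6, 97.5, 92.9]
0.5
d [-36.3   2.2 -28.1] r [-0.4 -0.5 -0. ]
0.8
d [-67.7   2.1 -44.2] r [-0.4 -0.5 -0. ]
1.1
d [-102.4    2.1  -50.3] r [-0.4 -0.5 -0. ]
1.4
d [-137.4    2.1  -45.9] r [-0.4 -0.5 -0. ]
1.6
d [-159.4    2.2  -37.3] r [-0.4 -0.5 -0. ]
1.75
d [-174.5    2.3  -28. ] r [-0.4 -0.5 -0. ]
```

drive_tool --moves '[{"rx": 0,"ry": 0,"rz": 0,"dx": -10,"dy": 1,"dz": -14,"grip": 0},{"rx": 0,"ry": 0,"rz": 0,"dx": -22,"dy": 2,"dz": -22,"grip": 0},{"rx": 0,"ry": 0,"rz": 0,"dx": -36,"dy": 2,"dz": -29,"grip": 0},{"rx": 0,"ry": 0,"rz": 0,"dx": -52,"dy": 2,"dz": -38,"grip": 0},{"rx": 0,"ry": 0,"rz": 0,"dx": -68,"dy": 2,"dz": -45,"grip": 0},{"rx": 0,"ry": 0,"rz": 0,"dx": -85,"dy": 2,"dz": -49,"grip": 0}]'

```text
clock: 14.05
tcp_pos: [610.6, -279.1, 162.3]
eef_rot: [0.683, 2.574, -0.173]
wrist_force: [0.4, 0.0, -0.9]
finger_gap: 0.6
finger_force: 0.2
```

Run:
```python
from h import *
s=st(); r=R.from_rotvec(s["eef_rot"]); t=np.array(s["tcp_pos"])
q=t+r.apply([0,0,-13])-O; print("tip board",q@EX,q@EY,q[2], "tilt",np.degrees(np.arccos(-r.as_matrix()[2,2])))
p=manip.capture("top"); q=(cloud(p).reshape(-1,3)-O); x=q@EX; y=q@EY; z=q[:,2]
print([round(float(np.nanmedian(m)),1) if len(m:=z[(abs(x-xb)<6)&(abs(abs(y)-30)<13)&(z>60)&(z<240)])>5 else None for xb in (-70,-55,-40,-20,0,20,40)])
for th in (.8,1.1,1.4,1.6,1.75):
    rho=118
    bx=60-rho*np.cos(th); bz=83+rho*np.sin(th)
    nx,nz=np.sin(th),np.cos(th)
    print(th); rel(s,B(bx-nx*4-8,5,bz-nz*4-8),rot(28),-13)
```

```text
{'clock': 14.05, 'joints': [-0.424, 0.392, 1.922, -0.138, 0.342, -1.358], 'tcp_pos': [610.563, -279.125, 162.251], 'eef_rot': [0.683, 2.574, -0.173], 'wrist_force': [0.385, 0.015, -0.944], 'finger_gap': 0.57, 'finger_force': 0.158}
tip board -15.452709055037298 6.416259985633925 173.7185497468298 tilt 28.097477296752373
[None, None, None, None, 190.3, 158.0, 125.3]
0.8
d [23.5 -1.4  6.6] r [-0.1  0.1 -0. ]
1.1
d [-11.3  -1.4   0.8] r [-0.1  0.1 -0. ]
1.4
d [-46.3  -1.4   5.6] r [-0.1  0.1 -0. ]
1.6
d [-68.1  -1.4  14.4] r [-0.1  0.1 -0. ]
1.75
d [-83.1  -1.3  23.9] r [-0.1  0.1 -0. ]
```

drive_tool --moves '[{"rx": 0,"ry": 0,"rz": 0,"dx": -12,"dy": 0,"dz": 1,"grip": 0},{"rx": 0,"ry": 0,"rz": 0,"dx": -28,"dy": 0,"dz": 2,"grip": 0},{"rx": 0,"ry": 0,"rz": 0,"dx": -46,"dy": 0,"dz": 5,"grip": 0},{"rx": 0,"ry": 0,"rz": 0,"dx": -58,"dy": 0,"dz": 10,"grip": 0},{"rx": 0,"ry": 0,"rz": 0,"dx": -70,"dy": 0,"dz": 15,"grip": 0},{"rx": 0,"ry": 0,"rz": 0,"dx": -82,"dy": 0,"dz": 22,"grip": 0},{"rx": 0,"ry": 0,"rz": 0,"dx": -82,"dy": 0,"dz": 22,"grip": 0},{"rx": 0,"ry": 0,"rz": 0,"dx": -70,"dy": 0,"dz": 0,"grip": 0}]'

```text
clock: 15.1
tcp_pos: [665.7, -311.0, 197.3]
eef_rot: [0.682, 2.568, -0.176]
wrist_force: [-1.0, 0.5, -1.1]
finger_gap: 0.5
finger_force: 0.0
```

Run:
```python
from h import *
s=st(); r=R.from_rotvec(s["eef_rot"]); t=np.array(s["tcp_pos"])
q=t+r.apply([0,0,-13])-O; print("tip board",q@EX,q@EY,q[2])
```

```text
{'clock': 15.1, 'joints': [-0.434, 0.423, 1.766, -0.096, 0.461, -1.411], 'tcp_pos': [665.727, -311.007, 197.251], 'eef_rot': [0.682, 2.568, -0.176], 'wrist_force': [-1.048, 0.544, -1.112], 'finger_gap': 0.477, 'finger_force': 0.0}
tip board 48.19887529809812 6.0654674870731595 208.68542503440725
```

Run:
```python
from h import *
for n in ("scene","top"):
    w=np.load(n+"0.npz")["W"].reshape(-1,3)
    q=w[(w[:,2]>70)&(w[:,2]<200)&(w[:,0]>330)&(w[:,0]<640)&(w[:,1]>-130)&(w[:,1]<130)]
    a=np.radians(-5.2);ex=np.array([np.cos(a),np.sin(a)]);ey=np.array([-ex[1],ex[0]])
    l=np.c_[(q[:,:2]-[442,-107.7])@ex,(q[:,:2]-[442,-107.7])@ey,q[:,2]]
    print(n,len(l)); 
    for x0 in range(-60,120,20):
        m=l[(l[:,0]>=x0)&(l[:,0]<x0+20)]; 
        print(x0,len(m), m[m[:,1].argsort()][:4].round(0).tolist() if len(m) else None)
p=manip.capture("scene"); cv2.imwrite("pics/s4.png",p["img"])
W=cloud(p)
for c in manip.boxes_of("carton",p)[:1]: print(c["xyz"],c["conf"])
s=st()
```

```text
scene 1137
-60 0 None
-40 0 None
-20 74 [[-0.0, 128.0, 132.0], [-1.0, 130.0, 131.0], [-2.0, 131.0, 129.0], [-3.0, 132.0, 132.0]]
0 81 [[18.0, 111.0, 131.0], [17.0, 113.0, 129.0], [17.0, 113.0, 127.0], [16.0, 115.0, 130.0]]
20 102 [[39.0, 85.0, 131.0], [37.0, 87.0, 132.0], [40.0, 88.0, 129.0], [37.0, 88.0, 131.0]]
40 95 [[56.0, 70.0, 132.0], [55.0, 70.0, 131.0], [59.0, 71.0, 131.0], [59.0, 71.0, 128.0]]
60 74 [[79.0, 52.0, 129.0], [77.0, 52.0, 129.0], [77.0, 54.0, 130.0], [76.0, 54.0, 129.0]]
80 170 [[100.0, 32.0, 130.0], [98.0, 33.0, 130.0], [98.0, 33.0, 128.0], [97.0, 35.0, 129.0]]
100 167 [[100.0, 30.0, 129.0], [102.0, 32.0, 131.0], [104.0, 33.0, 131.0], [104.0, 33.0, 128.0]]
top 839
-60 0 None
-40 0 None
-20 35 [[-1.0, 129.0, 130.0], [-3.0, 131.0, 128.0], [-5.0, 133.0, 125.0], [-7.0, 136.0, 129.0]]
0 105 [[20.0, 109.0, 124.0], [17.0, 112.0, 129.0], [15.0, 114.0, 129.0], [13.0, 115.0, 129.0]]
20 80 [[40.0, 85.0, 130.0], [38.0, 85.0, 127.0], [38.0, 87.0, 128.0], [36.0, 89.0, 128.0]]
40 61 [[58.0, 68.0, 130.0], [56.0, 68.0, 128.0], [60.0, 69.0, 127.0], [55.0, 69.0, 131.0]]
60 52 [[80.0, 49.0, 128.0], [78.0, 51.0, 129.0], [76.0, 53.0, 126.0], [75.0, 55.0, 129.0]]
80 106 [[98.0, 31.0, 132.0], [96.0, 33.0, 129.0], [93.0, 35.0, 129.0], [93.0, 37.0, 129.0]]
100 125 [[101.0, 28.0, 127.0], [100.0, 30.0, 128.0], [104.0, 30.0, 131.0], [106.0, 32.0, 130.0]]
[430.4, -103.0, 62.0] 0.85
{'clock': 15.2, 'joints': [-0.434, 0.421, 1.77, -0.096, 0.462, -1.41], 'tcp_pos': [663.043, -309.418, 196.106], 'eef_rot': [0.683, 2.572, -0.175], 'wrist_force': [-0.003, -0.255, 0.713], 'finger_gap': 0.126, 'finger_force': 0.0}
```

View pics/s4.png

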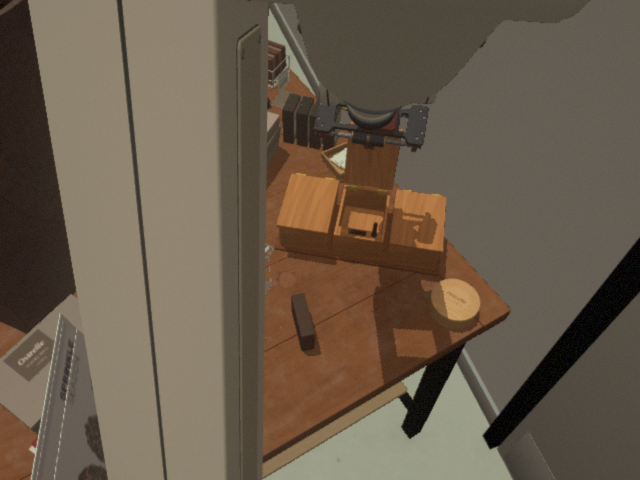

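Run:
```python
from h import *
s=st(); G=np.array([427.1,-106.3,0])
rel(s,G+[0,0,170],rot(0,24.5),-13); rel(s,s["tcp_pos"]+np.array([0,0,0]),rot(0,24.5),0)
```

```text
{'clock': 15.2, 'joints': [-0.434, 0.421, 1.77, -0.096, 0.462, -1.41], 'tcp_pos': [663.043, -309.418, 196.106], 'eef_rot': [0.683, 2.572, -0.175], 'wrist_force': [-0.003, -0.255, 0.713], 'finger_gap': 0.126, 'finger_force': 0.0}
d [ 287.8   59.2 -110. ] r [ -6.2  27.7 -24. ]
d [0. 0. 0.] r [ -6.2  27.7 -24. ]
```

drive_tool --moves '[{"rx": 0,"ry": 0,"rz": 0,"dx": 50,"dy": 10,"dz": -25,"grip": 0},{"rx": -1.5,"ry": 7,"rz": -6,"dx": 100,"dy": 20,"dz": -50,"grip": 0.5},{"rx": -3,"ry": 13.5,"rz": -12,"dx": 150,"dy": 30,"dz": -70,"grip": 0.7},{"rx": -4.5,"ry": 20.5,"rz": -18,"dx": 200,"dy": 40,"dz": -90,"grip": 0.7},{"rx": -6.2,"ry": 27.7,"rz": -24,"dx": 245,"dy": 50,"dz": -103,"grip": 0.7},{"rx": -6.2,"ry": 27.7,"rz": -24,"dx": 288,"dy": 59,"dz": -110,"grip": 0.7},{"rx": -6.2,"ry": 27.7,"rz": -24,"dx": 288,"dy": 59,"dz": -110,"grip": 0.7},{"rx": -6.2,"ry": 27.7,"rz": -24,"dx": 288,"dy": 59,"dz": -110,"grip": 0.7}]'

```text
clock: 16.2
tcp_pos: [428.3, -106.9, 156.0]
eef_rot: [0.143, 3.138, 0.0]
wrist_force: [0.2, -0.4, 0.8]
finger_gap: 61.1
finger_force: 0.0
```

Run:
```python
from h import *
s=st(); r=R.from_rotvec(s["eef_rot"]); t=np.array(s["tcp_pos"])
G=np.array([427.1,-106.3,0])
rel(s,G+[0,0,22],rot(0,24.5),-13)
p=manip.capture("top"); W=cloud(p)
c=proj(p,t+r.apply([0,0,-13])); print(c)
u,v=c.astype(int); cv2.imwrite("pics/t5.png",cv2.resize(p["img"][max(0,v-100):v+100,u-130:u+130],None,fx=3,fy=3))
```

```text
{'clock': 16.2, 'joints': [-0.272, 0.235, 2.065, 0.0, 0.842, -1.752], 'tcp_pos': [428.331, -106.917, 155.954], 'eef_rot': [0.143, 3.138, 0.0], 'wrist_force': [0.249, -0.39, 0.761], 'finger_gap': 61.146, 'finger_force': 0.0}
d [  1.4   0.5 147. ] r [ 0.  0. -0.]
[289.13018671 308.16888011]
```

View pics/t5.png

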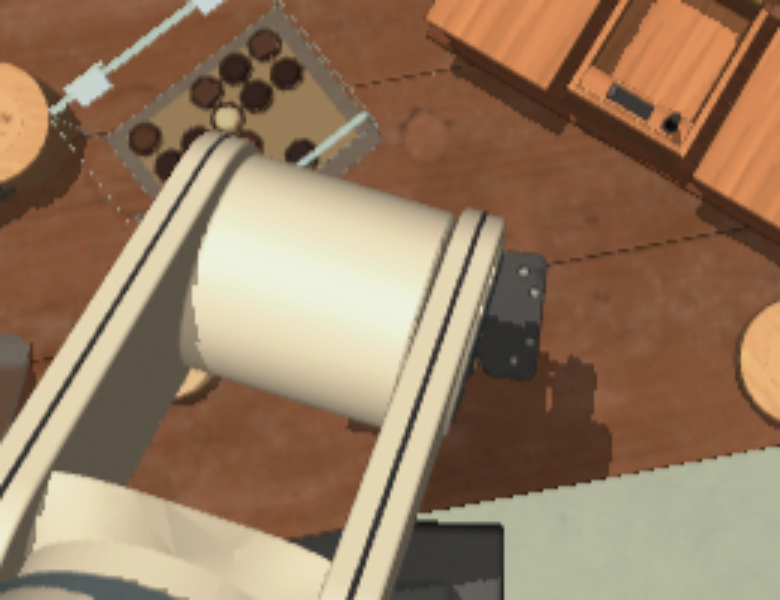

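drive_tool --moves '[{"rx": 0,"ry": 0,"rz": 0,"dx": 1.4,"dy": 0.5,"dz": 45,"grip": 0.7},{"rx": 0,"ry": 0,"rz": 0,"dx": 1.4,"dy": 0.5,"dz": 85,"grip": 0.7},{"rx": 0,"ry": 0,"rz": 0,"dx": 1.4,"dy": 0.5,"dz": 105,"grip": 0.7},{"rx": 0,"ry": 0,"rz": 0,"dx": 1.4,"dy": 0.5,"dz": 118,"grip": 0.7},{"rx": 0,"ry": 0,"rz": 0,"dx": 1.4,"dy": 0.5,"dz": 128,"grip": 0.7},{"rx": 0,"ry": 0,"rz": 0,"dx": 1.4,"dy": 0.5,"dz": 138,"grip": 0.7},{"rx": 0,"ry": 0,"rz": 0,"dx": 1.4,"dy": 0.5,"dz": 147,"grip": 0.7},{"rx": 0,"ry": 0,"rz": 0,"dx": 1.4,"dy": 0.5,"dz": 147,"grip": 0.7}]'

```text
clock: 17.25
tcp_pos: [425.6, -105.9, 8.6]
eef_rot: [-0.144, -3.137, -0.0]
wrist_force: [-0.3, -0.7, 0.8]
finger_gap: 61.3
finger_force: 0.0
```

drive_tool --moves '[{"rx": 0,"ry": 0,"rz": 0,"dx": 0,"dy": 0,"dz": 0,"grip": 0.4},{"rx": 0,"ry": 0,"rz": 0,"dx": 0,"dy": 0,"dz": 0,"grip": 0.2},{"rx": 0,"ry": 0,"rz": 0,"dx": 0,"dy": 0,"dz": 0,"grip": 0},{"rx": 0,"ry": 0,"rz": 0,"dx": 0,"dy": 0,"dz": 0,"grip": 0},{"rx": 0,"ry": 0,"rz": 0,"dx": 0,"dy": 0,"dz": 0,"grip": 0},{"rx": 0,"ry": 0,"rz": 0,"dx": 0,"dy": 0,"dz": 0,"grip": 0}]' --squeeze 25

```text
clock: 18.0
tcp_pos: [426.0, -106.0, 9.1]
eef_rot: [0.144, 3.138, 0.0]
wrist_force: [-0.4, 0.2, 4.1]
finger_gap: 23.9
finger_force: 25.0
```

Gripped at 23.9 mm. Lift and measure the carton in hand.

drive_tool --moves '[{"rx": 0,"ry": 0,"rz": 0,"dx": 0,"dy": 0,"dz": -20,"grip": 0},{"rx": 0,"ry": 0,"rz": 0,"dx": 0,"dy": 0,"dz": -60,"grip": 0},{"rx": 0,"ry": 0,"rz": 0,"dx": 0,"dy": 0,"dz": -110,"grip": 0},{"rx": 0,"ry": 0,"rz": 0,"dx": 0,"dy": 0,"dz": -150,"grip": 0},{"rx": 0,"ry": 0,"rz": 0,"dx": 0,"dy": 0,"dz": -150,"grip": 0}]'

```text
clock: 18.62
tcp_pos: [427.8, -106.6, 161.5]
eef_rot: [0.144, 3.133, -0.002]
wrist_force: [0.5, -0.6, -0.9]
finger_gap: 23.8
finger_force: 25.0
```

Run:
```python
from h import *
s=st(); r=R.from_rotvec(s["eef_rot"]); t=np.array(s["tcp_pos"])
for n in ("scene","top"):
  p=manip.capture(n); W=cloud(p)
  if n=="top":
    q=W.reshape(-1,3)-O; x=q@EX; y=q@EY; z=q[:,2]
    print("lid",[round(float(np.nanmedian(m)),1) if len(m:=x[(abs(z-zb)<6)&(abs(y)<40)&(x>30)&(x<130)])>5 else None for zb in (100,130,160,190,210)])
  for m in manip.masks_of("carton",p)[:1]:
    l=r.inv().apply(W[m["pixels"]]-t); l=l[~np.isnan(l[:,0])]
    print(n,m["conf"],len(l),np.percentile(l,[3,50,97],axis=0).round(0).tolist())
# carton centre at tool x = -15 (ahead), y=0; target carton centre board x=11,y=0, bottom 13 -> tip z = 13+22
for z in (150,75,36): rel(s,B(11,0,z)-15*EX,rot(0),-13)
```

```text
{'clock': 18.625, 'joints': [-0.271, 0.222, 2.065, 0.0, 0.849, -1.75], 'tcp_pos': [427.76, -106.571, 161.454], 'eef_rot': [0.144, 3.133, -0.002], 'wrist_force': [0.459, -0.588, -0.927], 'finger_gap': 23.833, 'finger_force': 24.997}
scene 0.69 599 [[-24.0, -9.0, -52.0], [23.0, 1.0, -48.0], [27.0, 13.0, 0.0]]
lid [62.3, 70.8, 79.2, 87.6, 94.2]
top 0.52 29 [[71.0, 144.0, 130.0], [75.0, 149.0, 133.0], [80.0, 154.0, 160.0]]
d [-199.9 -163.1   25.8] r [ 0.   0.3 24.4]
d [-199.5 -163.   100.8] r [ 0.   0.3 24.4]
d [-199.2 -163.   139.8] r [ 0.   0.3 24.4]
```

drive_tool --moves '[{"rx": 0,"ry": 0,"rz": 6,"dx": -40,"dy": -33,"dz": 5,"grip": 0},{"rx": 0,"ry": 0,"rz": 12,"dx": -80,"dy": -66,"dz": 10,"grip": 0},{"rx": 0,"ry": 0,"rz": 18,"dx": -120,"dy": -99,"dz": 15,"grip": 0},{"rx": 0,"ry": 0,"rz": 24.4,"dx": -155,"dy": -130,"dz": 20,"grip": 0},{"rx": 0,"ry": 0,"rz": 24.4,"dx": -185,"dy": -152,"dz": 24,"grip": 0},{"rx": 0,"ry": 0,"rz": 24.4,"dx": -198,"dy": -162,"dz": 26,"grip": 0},{"rx": 0,"ry": 0,"rz": 24.4,"dx": -198,"dy": -162,"dz": 26,"grip": 0},{"rx": 0,"ry": 0,"rz": 24.4,"dx": -198,"dy": -162,"dz": 26,"grip": 0}]'

```text
clock: 19.82
tcp_pos: [606.9, -284.3, 132.3]
eef_rot: [-0.803, -3.035, -0.001]
wrist_force: [-0.6, 0.7, -1.0]
finger_gap: 23.7
finger_force: 25.0
```

Run:
```python
from h import *
s=st()
for z in (75,35): rel(s,B(10,0,z)-15*EX,rot(0),-13)
p=manip.capture("scene"); W=cloud(p)
for m in manip.masks_of("carton",p)[:1]:
    q=W[m["pixels"]]-O; q=q[~np.isnan(q[:,0])]; print(m["conf"],len(q),[np.percentile(v,[3,50,97]).round().tolist() for v in (q@EX,q@EY,q[:,2])])
# box hollow check: wall tops
q=W.reshape(-1,3)-O; x=q@EX;y=q@EY;z=q[:,2]; f=(z<45)&(z>5)&(abs(y)<60)&(abs(x-9)<60)
print("floor",[np.percentile(v[f],[2,98]).round() for v in (x,y,z)] if f.sum() else None)
cv2.imwrite("pics/s6.png",cv2.resize(p["img"][120:280,260:480],None,fx=3,fy=3))
```

```text
{'clock': 19.825, 'joints': [-0.456, 0.575, 1.571, 0.0, 0.997, -1.51], 'tcp_pos': [606.947, -284.336, 132.318], 'eef_rot': [-0.803, -3.035, -0.001], 'wrist_force': [-0.556, 0.663, -1.044], 'finger_gap': 23.749, 'finger_force': 24.997}
d [-5.1 -0.1 70.3] r [-0.  -0.1  0.1]
d [-5.100e+00 -1.000e-01  1.103e+02] r [-0.  -0.1  0.1]
0.94 619 [[-38.0, -29.0, 40.0], [-10.0, 1.0, 12.0], [130.0, 181.0, 184.0]]
floor [array([-43.,  63.]), array([-58.,  59.]), array([ 6., 42.])]
```

View pics/s6.png

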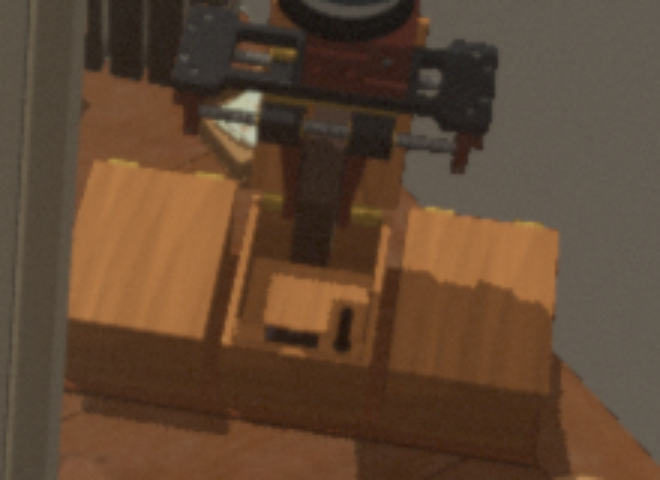

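drive_tool --moves '[{"rx": 0,"ry": 0,"rz": 0,"dx": -5,"dy": 0,"dz": 15,"grip": 0},{"rx": 0,"ry": 0,"rz": 0,"dx": -5,"dy": 0,"dz": 35,"grip": 0},{"rx": 0,"ry": 0,"rz": 0,"dx": -5,"dy": 0,"dz": 55,"grip": 0},{"rx": 0,"ry": 0,"rz": 0,"dx": -5,"dy": 0,"dz": 75,"grip": 0},{"rx": 0,"ry": 0,"rz": 0,"dx": -5,"dy": 0,"dz": 90,"grip": 0},{"rx": 0,"ry": 0,"rz": 0,"dx": -5,"dy": 0,"dz": 100,"grip": 0},{"rx": 0,"ry": 0,"rz": 0,"dx": -5,"dy": 0,"dz": 105,"grip": 0},{"rx": 0,"ry": 0,"rz": 0,"dx": -5,"dy": 0,"dz": 108,"grip": 0}]'

```text
clock: 20.92
tcp_pos: [612.8, -288.1, 25.0]
eef_rot: [0.804, 3.037, -0.0]
wrist_force: [-0.2, 0.3, -0.8]
finger_gap: 23.9
finger_force: 25.0
```

drive_tool --moves '[{"rx": 0,"ry": 0,"rz": 0,"dx": 0,"dy": 0,"dz": 1.5,"grip": 0},{"rx": 0,"ry": 0,"rz": 0,"dx": 0,"dy": 0,"dz": 3,"grip": 0},{"rx": 0,"ry": 0,"rz": 0,"dx": 0,"dy": 0,"dz": 4,"grip": 0},{"rx": 0,"ry": 0,"rz": 0,"dx": 0,"dy": 0,"dz": 5,"grip": 0}]'

```text
clock: 21.42
tcp_pos: [612.7, -288.0, 20.2]
eef_rot: [0.804, 3.037, -0.0]
wrist_force: [-3.0, 0.7, 1.8]
finger_gap: 23.8
finger_force: 25.0
```

Contact beginning at the floor; release gently and rise.

drive_tool --moves '[{"rx": 0,"ry": 0,"rz": 0,"dx": 0,"dy": 0,"dz": 0.3,"grip": 0.3},{"rx": 0,"ry": 0,"rz": 0,"dx": 0,"dy": 0,"dz": 0.3,"grip": 0.36},{"rx": 0,"ry": 0,"rz": 0,"dx": 0,"dy": 0,"dz": 0.3,"grip": 0.42},{"rx": 0,"ry": 0,"rz": 0,"dx": 0,"dy": 0,"dz": 0.3,"grip": 0.42},{"rx": 0,"ry": 0,"rz": 0,"dx": 0,"dy": 0,"dz": -10,"grip": 0.42},{"rx": 0,"ry": 0,"rz": 0,"dx": 0,"dy": 0,"dz": -30,"grip": 0.42},{"rx": 0,"ry": 0,"rz": 0,"dx": 10,"dy": 0,"dz": -80,"grip": 0.42},{"rx": 0,"ry": 0,"rz": 0,"dx": 40,"dy": 0,"dz": -130,"grip": 0.42}]'

```text
clock: 22.42
tcp_pos: [578.6, -268.6, 152.7]
eef_rot: [0.804, 3.035, -0.001]
wrist_force: [0.1, 0.0, 0.4]
finger_gap: 36.6
finger_force: 0.0
```

drive_tool --moves '[{"rx": 0,"ry": 0,"rz": 0,"dx": 50,"dy": 0,"dz": -30,"grip": 0.42},{"rx": 0,"ry": 0,"rz": 0,"dx": 100,"dy": 0,"dz": -50,"grip": 0.42},{"rx": 0,"ry": 0,"rz": 0,"dx": 130,"dy": 0,"dz": -60,"grip": 0.42},{"rx": 0,"ry": 0,"rz": 0,"dx": 130,"dy": 0,"dz": -60,"grip": 0.42}]'

```text
clock: 22.92
tcp_pos: [464.3, -203.4, 212.4]
eef_rot: [0.803, 3.034, -0.001]
wrist_force: [1.2, -0.2, 0.9]
finger_gap: 37.0
finger_force: 0.0
```

Run:
```python
from h import *
s=st()
p=manip.capture("top"); W=cloud(p)
q=W.reshape(-1,3)-O; x=q@EX; y=q@EY; z=q[:,2]
print("lid",[round(float(np.nanmedian(m)),1) if len(m:=x[(abs(z-zb)<6)&(abs(y)<40)&(x>30)&(x<130)])>5 else None for zb in (100,130,160,190,210)])
for m in manip.masks_of("carton",p)[:1]:
    k=W[m["pixels"]]-O; k=k[~np.isnan(k[:,0])]; print(m["conf"],len(k),[np.percentile(v,[3,50,97]).round().tolist() for v in (k@EX,k@EY,k[:,2])])
cv2.imwrite("pics/t7.png",cv2.resize(p["img"][140:340,240:500],None,fx=3,fy=3))
```

```text
{'clock': 22.925, 'joints': [-0.436, 0.244, 1.886, 0.0, 1.008, -1.49], 'tcp_pos': [464.266, -203.416, 212.356], 'eef_rot': [0.803, 3.034, -0.001], 'wrist_force': [1.231, -0.176, 0.938], 'finger_gap': 36.962, 'finger_force': 0.0}
lid [62.2, 70.8, 79.5, 87.7, 94.2]
0.91 428 [[-28.0, 13.0, 53.0], [-12.0, -1.0, 10.0], [66.0, 69.0, 72.0]]
```

View pics/t7.png

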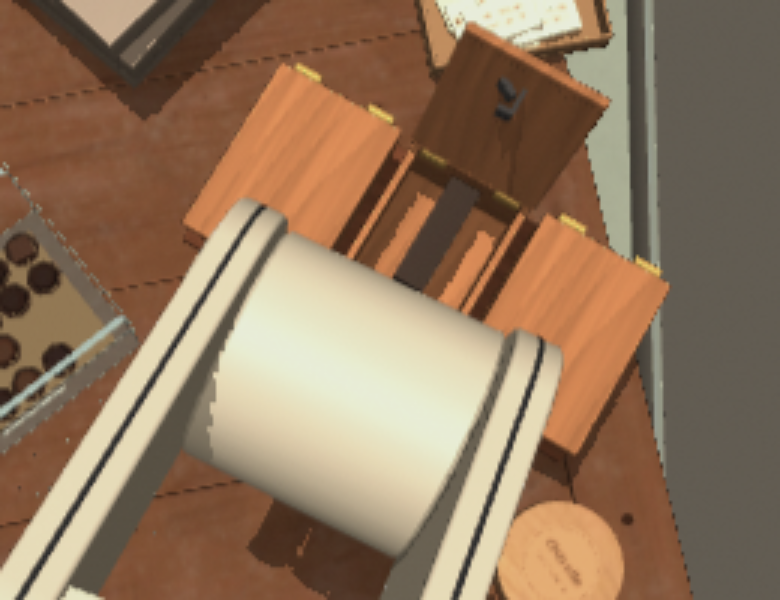

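```bash
python3 -c "
from plant import manip
print(manip.hand_in())"
```

```text
the job is handed in; nothing more can be done
None
```

The job is handed in, with no verdict returned: the real lid was the middle one. It stands open at about 1.85 rad, and the carton lies level on its side in that box, top at 69 mm. I never touched the round box or spool.

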